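# Lock the filter cartridge into the suction manifold

## Robot

A 6-joint arm with a two-finger parallel gripper is mounted at the origin on the work surface. World frame = base frame: x ahead of the robot, y to its left, z up, the work surface at z = 0. Lengths are in m, angles in degrees, forces in N, time in s.
With the tool pointing down it reaches from about 0.325 to 0.85 m from the base axis. Payload 15.5 kg.
Tool frame: the origin (TCP) lies at the very end of the fingers, on their centre line; the grasp point (between the pads) lies arm.grip_depth behind it (arm.grip_depth is the distance from the TCP to the grasp point, in m); z points along the fingers, y is the line along which they close (so a half turn about z gives the same grasp; the last joint's range is limited). The gripper opens to 91 mm and grips with 3 to 60 N. Pads are 32 mm wide; open, the fingers measure 118 mm over their backs; the gripper's body (76 mm by 178 mm) begins 60 mm behind the grasp point.
Start: joints at [-75.086, 28.281, 77.091, -0, 74.628, -5.472], TCP at [0.218, -0.586, 0.214] pointing down, gripper open.
Joint ranges: [-166.48, 166.48], [-47.26, 123.95], [12.59, 153.08], [-70.14, 250.14], [6.76, 159.57], [-176.63, 176.63]. Speed limits (degrees/s): [108.29, 108.29, 147.25, 172.46, 172.46, 172.46].

## Interface

Orientations are given as a 3x3 rotation matrix whose columns are the frame's x, y, z axes.
In Python, from rig import arm gives the robot as it stands. Calls block until the motion is done:
- arm.move_to(position, orientation): joint-space move of the TCP to a pose.
- arm.move_l(position, orientation=None, feed=0.15): straight line of the TCP; orientation=None keeps the orientation; feed is the mean speed in m/s.
- arm.move_joints(angles): joint-space move.
- arm.grip(opening): finger opening in m; the grip force is fixed at half the most; returns when the fingers have stopped.
- arm.sleep(seconds).
- arm.solve_ik(position, orientation): joint angles nearest the present ones, or None.
- arm.snapshot(name): name is "side" or "top"; returns the picture (400x640x3 uint8, red, green, blue); there is no depth.
- arm.get_calibration(name): a dict with "intrinsics" (3x3 intrinsics, pixels), "cam_to_world" (4x4, takes a point from camera to world coordinates). Camera axes: x right, y down, z forward; pixel columns grow to the right and rows downward; lengths in m; the calibration is good to about 2 mm. A picture is of the moment at which its call begins. get_calibration takes no time and is no camera call.
A pose or a line that the arm cannot do raises arm.Unreachable and nothing moves.
- arm.sign_off(): hands the job in; it is judged then, once.
Readings, each from a call of its own:
- arm.current_t(): time.
- arm.current_joint_positions(): joint angles.
- arm.current_dq(): joint speeds.
- arm.current_tau(): joint torques, N m.
- arm.current_ee_pos(): TCP position.
- arm.current_tool_rot(): TCP orientation.
- arm.current_force(): force on the tool from outside, world axes, zero at the start.
- arm.current_torque(): the same for the moment, N m.
- arm.current_width(): finger opening in m.
- arm.current_grasp_force(): force on a finger pad.
Only numpy, scipy, OpenCV 4.12 (cv2) and the standard library are available. Lean on these libraries where they do the work, as an engineer would, in place of code of your own. Each camera call takes 0.05 s, during which the arm holds its last target. There are 200 camera calls.

## Task

The white filter cartridge with the green wing handle has only been set down on the blue suction manifold. Turn it clockwise until it drops into its hidden slots, push it down against the spring, give it the quarter turn clockwise (seen from above) to its end stop and let it spring up into its lock. Once it stays locked by itself, let go and press the orange rivet head beside it fully home; leave the other things on the bench where they are.

Things in the scene. Friction and masses are not known exactly. Their poses are not given: they have to be found in the camera images.
- mount: Suction manifold, fixed: aluminium plate 190 x 150 x 8 mm, round blue housing 120 mm across, steel collar inside with its rim 52 mm up. Origin on the collar's axis at bench level, z up; rivet toward -y, pipe stubs to +x and -x. The collar's three entry slots, 120 degrees apart, are out of sight under the cartridge and clocked differently each time: this pose does not tell their angle.
- mount_rim (a point): Centre of the collar's rim, on the axis, 52 mm above the mount's origin. Pushed down, the cartridge's flange stops hard on this rim; this takes 7 to 13 N (spring, 0.8 N/mm). Then 75 degrees (+-8) clockwise from the entry angle is a hard stop; let go there, it springs up 5 mm: locked. Let go part-way it rises only 2 mm: push and turn on. Turning in several grasps is fine.
- cartridge_grip (a point): Centre of the cartridge's green wing handle: bar 80 mm long (this x), 26 mm wide (y), 28 mm high, standing on a white drum 92 mm across whose flat top, 14 mm below this point, is free beside the bar to press on. Heights above the mount's origin: 109 mm at the start, 99 to 103 dropped in its slots, 92 pushed to the hard stop, 97 locked, 94 if let go part-way.
- rivet_top (a point): Centre of the top face of the orange plastic push rivet head: a disc 36 mm across, 8 mm thick, 70 mm from the mount's axis toward the mount's -y; its top is about 90 mm above the bench when up and 74.5 mm when home. It reaches over the edge of the cartridge's flange and can only go fully home above a locked cartridge.
- rivet_head (a joint): How far the orange rivet head has been pressed down, m: 0 is up, 0.0155 is fully home on its black post (hard stop). It slides with about 6 N of friction and stays where it is left.
- old_cartridge: Used cartridge, cardboard brown with a grey handle, 110 mm across, 90 mm high; bystander; origin at the centre of its underside.
- cleaner: Bottle, 60 mm across, 170 mm high, red cap; bystander; origin at the centre of its underside.
- ring_gauge: Steel ring 90 mm across, 30 mm high; bystander; origin at the centre of its underside.
- gauge_bar: Aluminium bar 160 x 30 x 30 mm, lying along its x; bystander; origin at the centre of its underside.
- screwdriver: Screwdriver lying along its x; bystander; origin on its underside.
- cartridge: The loose filter cartridge, about 0.28 kg; black flange 110 mm across with its underside 40 mm below the handle's centre. Origin on its axis at its foot, 76 mm below the handle's centre; x along the handle, z up. At the start its three hidden lugs lie on the collar's ledge; turned 10 to 70 degrees clockwise (window about 14 degrees) it drops in by its weight or a light push.
There are look-alikes about, which are no part of the job. Leave any pink, purple or yellow look-alike of the cartridge alone.

How it is judged:
By the outcome, as a careful person would: the job done as asked, in the order asked, and still so for the second after the job is handed in, with the robot touching nothing.
It also fails if it takes over 72 s, if anything falls off the work surface, if the arm or the gripper's body presses on something with over 40 N, if the wrist force passes 120 N, or if a joint passes its speed limit or range.

## Working session

There is one attempt and no reset: what is moved stays moved. The work goes in short steps, each a Python script; the robot and the scene stay as the last script left them, time stands still between calls to the robot, and variables do not carry over. Pictures are saved under pics/ and viewed, at most 10 in all, crops included, and the job is handed in when it is done.

```bash
ls; mkdir -p pics; python3 - <<'E'
from rig import arm
import cv2, numpy as np
print(arm.grip_depth, arm.current_t(), arm.current_tool_rot())
for n in("top","side"):
    cv2.imwrite(f"pics/{n}0.png",arm.snapshot(n)[:,:,::-1]); c=arm.get_calibration(n); print(c["intrinsics"].tolist(),np.round(c["cam_to_world"],3).tolist())
E
```

```text
pics
0.0188 0.0 [[ 9.37370628e-01  3.48333493e-01 -2.89819886e-04]
 [ 3.48333579e-01 -9.37369841e-01  1.22425281e-03]
 [ 1.54779837e-04 -1.24853262e-03 -9.99999209e-01]]
[[477.9967704588039, 0.0, 322.5715514037003], [0.0, 477.9967704588039, 204.64902522918678], [0.0, 0.0, 1.0]] [[0.053, -0.973, 0.225, 0.243], [-0.999, -0.05, 0.018, -0.067], [-0.007, -0.225, -0.974, 1.347], [0.0, 0.0, 0.0, 1.0]]
[[438.57079802815224, 0.0, 313.3411242689584], [0.0, 438.57079802815224, 205.23490569608165], [0.0, 0.0, 1.0]] [[-0.998, -0.041, 0.045, 0.447], [-0.061, 0.635, -0.771, 0.892], [0.003, -0.772, -0.636, 0.863], [0.0, 0.0, 0.0, 1.0]]
```

View pics/top0.png

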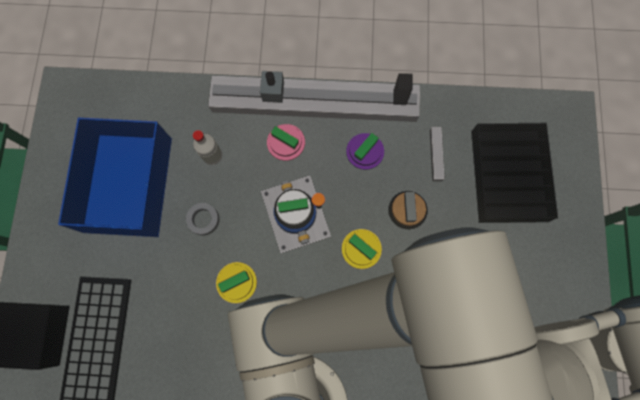

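View pics/side0.png

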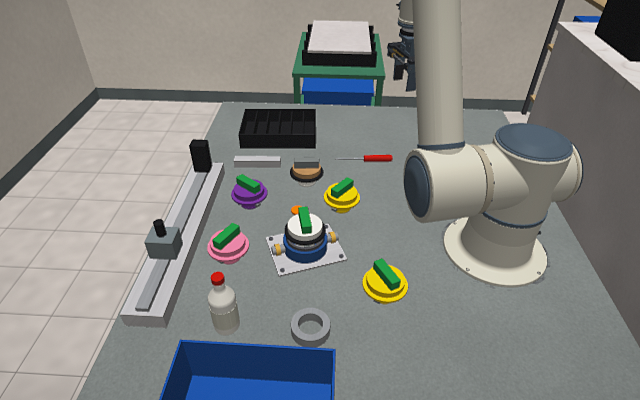

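Candidates in the top view are white on blue (294,206), pink (286,140), purple (366,150) and yellow at (362,249) and (236,282). I choose the white one on the blue housing, with the orange rivet at (318,200). The side view agrees, with white/green at (305,220). Next I'll measure it and check a close crop.

```bash
cat > h.py <<'E'
from rig import arm
import cv2, numpy as np
HSV={'green':((50,90,40),(75,255,255)),'orange':((5,180,120),(16,255,255))}
def ray(n,px):
    c=arm.get_calibration(n);T=np.array(c["cam_to_world"]);K=np.array(c["intrinsics"])
    d=np.c_[np.atleast_2d(px),np.ones(len(np.atleast_2d(px)))]@np.linalg.inv(K).T@T[:3,:3].T
    return T[:3,3],d
def plane(n,px,z):
    o,d=ray(n,px); return o+d*((z-o[2])/d[:,2])[:,None]
def mask(im,col,ctr,r):
    m=cv2.inRange(cv2.cvtColor(im,cv2.COLOR_RGB2HSV),*HSV[col]); w=np.zeros_like(m); cv2.circle(w,ctr,r,255,-1); m&=w
    return m
def pts(m): return np.argwhere(m>0)[:,::-1].astype(float)
def tri(p,q):
    (a,d),(b,e)=ray('top',p),ray('side',q); d,e=d[0],e[0]
    s=np.linalg.lstsq(np.c_[d,-e],b-a,rcond=None)[0]; P,Q=a+d*s[0],b+e*s[1]
    return (P+Q)/2,np.linalg.norm(P-Q)
def bar(im,n,ctr,r,z):
    P=plane(n,pts(mask(im,'green',ctr,r)),z)[:,:2]
    (c,s,a)=cv2.minAreaRect((P*1000).astype(np.float32)); 
    ev,V=np.linalg.eigh(np.cov(P.T)); v=V[:,1]
    return np.array(c)/1000,s,np.degrees(np.arctan2(v[1],v[0]))%180
E
python3 - <<'E'
from h import *
t,s=arm.snapshot('top'),arm.snapshot('side')
print('bar top',bar(t,'top',(294,206),25,.123)); print('bar side',bar(s,'side',(305,220),28,.123))
mt,ms=mask(t,'orange',(318,200),12),mask(s,'orange',(297,210),14)
print('riv px',pts(mt).mean(0),len(pts(mt)),pts(ms).mean(0),len(pts(ms)))
print('riv top z.088',plane('top',pts(mt).mean(0),.088),'tri',tri(pts(mt).mean(0),pts(ms).mean(0)))
gt,gs=[pts(mask(i,'green',c,r)).mean(0) for i,c,r in((t,(294,206),25),(s,(305,220),28))]; print('bar tri',tri(gt,gs))
# white drum top
m=cv2.inRange(cv2.cvtColor(t,cv2.COLOR_RGB2HSV),(0,0,150),(179,50,255));w=np.zeros_like(m);cv2.circle(w,(294,207),22,255,-1);P=pts(m&w)
e=cv2.fitEllipse(cv2.convexHull(P.astype(np.float32)));print('drum',e,plane('top',[e[0]],.095))
A=cv2.resize(t[165:260,250:345],(500,500),interpolation=2);B=cv2.resize(s[180:280,255:355],(500,500)[:2],interpolation=2)
cv2.imwrite('pics/crop.png',cv2.resize(np.hstack([A,B]),(800,400))[:,:,::-1])
E
```

```text
bar top (array([0.51983099, 0.03546694]), (24.462440490722656, 75.27778625488281), np.float64(102.2455906130631))
bar side (array([0.51778174, 0.05279178]), (26.149343490600586, 99.42422485351562), np.float64(100.23252106339254))
riv px [317.74285714 199.26666667] 105 [294.68627451 209.39215686] 51
riv top z.088 [[ 0.54696757 -0.02896262  0.088     ]] tri (array([ 0.54981622, -0.02900836,  0.08443012]), np.float64(0.0038734766932990885))
bar tri (array([0.5210782 , 0.03687744, 0.10828263]), np.float64(0.004176818246949517))
drum ((294.47406005859375, 205.7327117919922), (31.302059173583984, 38.062644958496094), 63.095523834228516) [[0.5242033  0.03230606 0.095     ]]
```

View pics/crop.png

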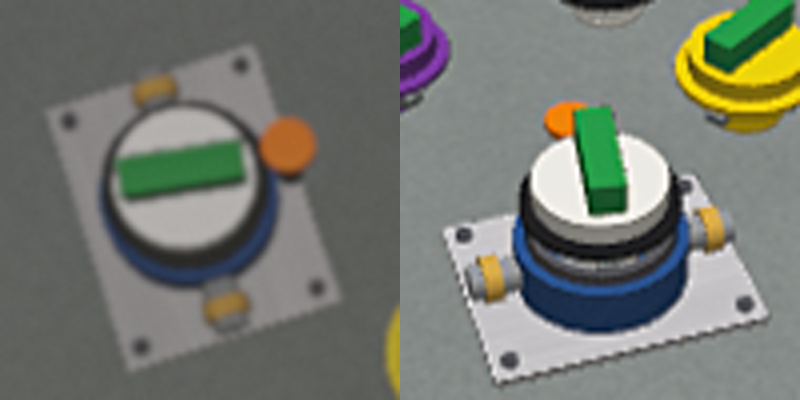

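The crop confirms the white drum with the green bar on the blue housing, with the orange rivet to its right (-y). The bar centre is at about (0.521, 0.036), z 0.108, and the rivet is 70 mm away, as specified. Now I'll approach, touch and grip.

```bash
cat >> h.py <<'E'
def R(yaw):
    a=np.radians(yaw);c,s=np.cos(a),np.sin(a); return np.array([[c,s,0],[s,-c,0],[0,0,-1.]])
def yaw():
    r=arm.current_tool_rot(); return np.degrees(np.arctan2(r[1][0],r[0][0]))
def st(tag=''):
    print(tag,'t%.1f'%arm.current_t(),'p',np.round(np.array(arm.current_ee_pos())*1000,1),'yaw %.1f'%yaw(),'F',np.round(arm.current_force(),1),'Mz %.2f'%arm.current_torque()[2],'w %.1f gf %.0f'%(arm.current_width()*1000,arm.current_grasp_force()),flush=True)
C=np.array([.521,.0355])
E
python3 - <<'E'
from h import *
for y in (102,60,0,-51): 
    q=arm.solve_ik([*C,.09],R(y)); print(y,None if q is None else np.round(q,0))
arm.move_to([*C,.18],R(102)); st('above')
arm.grip(.055); st()
arm.move_l([*C,.100],feed=.08); st('down')
f0=arm.current_force()[2]; z=.100
while z>.088:
    z-=.001; arm.move_l([*C,z],feed=.03)
    if arm.current_force()[2]-f0>2.5: break
st('touch'); print(z)
arm.grip(.015); st('grip')
E
```

```text
102 [ -3.  30.  99.  -0.  51. -15.]
60 [-3. 30. 99. -0. 51. 27.]
0 [-3. 30. 99. -0. 51. 87.]
-51 [ -3.  30.  99.  -0.  51. 138.]
above t2.7 p [521.2  34.8 180. ] yaw 101.9 F [-0.7 -0.4  0.5] Mz 0.01 w 91.0 gf 0
 t3.4 p [521.   35.5 180. ] yaw 102.0 F [0.4 0.9 0.5] Mz 0.02 w 55.0 gf 0
down t4.5 p [521.3  35.5 100.4] yaw 102.0 F [0.5 0.3 1.1] Mz 0.02 w 55.0 gf 0
touch t5.8 p [521.1  35.5  95.2] yaw 102.0 F [-0.4  0.4  6.3] Mz 0.02 w 54.7 gf 3
0.095
grip t6.3 p [520.6  35.4  95.2] yaw 102.0 F [-3.3  0.2  8.8] Mz 0.03 w 26.0 gf 36
```

```bash
python3 - <<'E'
from h import *
y,z=102,.0945
for i in range(24):
    y-=4; arm.move_l([*C,z],R(y),feed=.05)
    while arm.current_force()[2]<4 and z>.090:
        z-=.001; arm.move_l([*C,z],feed=.03)
    st('')
    if z<.0905 or abs(arm.current_torque()[2])>1.5: break
print(y,z)
E
```

```text
t6.6 p [521.2  35.6  95.2] yaw 97.9 F [-3.2 -0.6 16.2] Mz -0.43 w 25.7 gf 37
 t6.8 p [521.1  35.6  95.2] yaw 93.9 F [-3.9  0.1 15.9] Mz -0.43 w 25.8 gf 37
 t7.1 p [521.2  35.6  95.2] yaw 90.0 F [-3.4 -0.3 16.4] Mz -0.39 w 25.6 gf 37
 t7.3 p [521.2  35.6  95.2] yaw 86.0 F [-4.3  1.  15.1] Mz -0.39 w 26.0 gf 37
 t7.6 p [521.2  35.6  95.2] yaw 81.9 F [-5.   0.7 15.9] Mz -0.34 w 26.1 gf 37
 t7.8 p [521.2  35.6  95.2] yaw 78.0 F [-3.5 -0.1 16. ] Mz -0.38 w 25.8 gf 37
 t8.1 p [521.2  35.5  95.2] yaw 74.0 F [-4.   0.8 15.9] Mz -0.39 w 25.7 gf 37
 t8.3 p [521.2  35.6  95.2] yaw 69.9 F [-3.4  0.3 16.2] Mz -0.43 w 26.0 gf 37
 t8.6 p [521.2  35.6  95.2] yaw 66.0 F [-4.1 -0.3 16.3] Mz -0.35 w 26.1 gf 38
 t8.8 p [521.2  35.5  95.2] yaw 62.0 F [-4.3  0.5 16.7] Mz -0.35 w 25.7 gf 38
 t9.1 p [521.2  35.6  95.2] yaw 58.0 F [-4.   0.4 16. ] Mz -0.35 w 25.6 gf 38
 t9.3 p [521.2  35.5  95.2] yaw 53.9 F [-2.8  0.7 15.5] Mz -0.40 w 25.5 gf 38
 t9.6 p [521.2  35.5  95.2] yaw 50.0 F [-2.9 -0.6 15.2] Mz -0.41 w 26.2 gf 38
 t9.8 p [521.2  35.5  95.2] yaw 46.0 F [-3.3  0.3 15.2] Mz -0.35 w 26.1 gf 38
 t10.1 p [521.2  35.5  95.1] yaw 42.0 F [-2.4 -0.1 14.9] Mz -0.40 w 25.9 gf 38
 t10.3 p [521.2  35.5  95.1] yaw 38.0 F [-3.5 -0.6 14.1] Mz -0.36 w 25.6 gf 38
 t10.6 p [521.2  35.5  95.1] yaw 34.0 F [-2.6  0.1 14. ] Mz -0.29 w 25.9 gf 38
 t10.8 p [521.1  35.5  94.8] yaw 30.0 F [-0.8  0.2  5.7] Mz -0.12 w 26.0 gf 37
 t12.3 p [521.1  35.5  89.5] yaw 26.0 F [ 0.6 -0.2  0.4] Mz 0.02 w 25.7 gf 36
26 0.0895
```

```bash
python3 - <<'E'
from h import *
y,z=26,.0895
while z>.076 and arm.current_force()[2]<18:
    z-=.001; arm.move_l([*C,z],R(y),feed=.05); print(round(z*1e3,1),np.round(arm.current_force(),1))
st()
if arm.current_ee_pos()[2]<.080:
  while y>-75:
    y-=4; arm.move_l([*C,z],R(y),feed=.05); st()
    if abs(arm.current_torque()[2])>1.3 or arm.current_force()[2]>45: break
E
```

```text
88.5 [-0.2  0.8 -0.1]
87.5 [-0.4 -0.3  1.6]
86.5 [-0.2 -0.2  2.6]
85.5 [-0.1 -0.1  2.2]
84.5 [-0.2  0.3  5. ]
83.5 [-0.4 -0.8  4.8]
82.5 [-1.1 -1.1  5.4]
81.5 [-0.6 -0.5  5.5]
80.5 [-1.1 -0.2  7.1]
79.5 [-0.5  0.5  6.8]
78.5 [-1.7 -0.3  8.1]
77.5 [-3.3  0.5 19.9]
 t15.3 p [521.1  35.5  78.2] yaw 26.0 F [-3.3  0.5 19.9] Mz -0.03 w 25.8 gf 42
 t15.6 p [521.2  35.5  78.2] yaw 22.0 F [-5.  0. 20.] Mz -0.45 w 25.8 gf 42
 t15.8 p [521.2  35.5  78.2] yaw 18.0 F [-4.4 -0.3 19.5] Mz -0.43 w 25.8 gf 42
 t16.1 p [521.1  35.5  78.2] yaw 14.0 F [-3.7 -0.2 20.2] Mz -0.46 w 26.0 gf 42
 t16.3 p [521.2  35.5  78.2] yaw 10.0 F [-3.7 -0.7 20.2] Mz -0.48 w 25.4 gf 42
 t16.6 p [521.2  35.5  78.2] yaw 6.0 F [-4.1 -0.9 18.9] Mz -0.45 w 25.5 gf 42
 t16.8 p [521.2  35.5  78.2] yaw 2.0 F [-4.8 -0.4 20.3] Mz -0.47 w 25.8 gf 42
 t17.1 p [521.2  35.5  78.2] yaw -2.0 F [-4.2 -1.1 20.2] Mz -0.44 w 25.7 gf 42
 t17.3 p [521.2  35.4  78.2] yaw -6.0 F [-4.   0.2 19.7] Mz -0.42 w 25.6 gf 42
 t17.6 p [521.2  35.5  78.2] yaw -10.0 F [-3.6 -0.7 19.4] Mz -0.45 w 25.9 gf 42
 t17.8 p [521.2  35.5  78.2] yaw -14.0 F [-4.4 -0.
[... 369 characters left out ...]
.5  78.2] yaw -34.0 F [-3.7 -0.9 19.2] Mz -0.44 w 25.7 gf 42
 t19.3 p [521.1  35.4  78.2] yaw -38.0 F [-3.4 -1.5 19.5] Mz -0.42 w 25.7 gf 42
 t19.6 p [521.1  35.4  78.2] yaw -42.0 F [-3.7 -0.5 20. ] Mz -0.44 w 26.4 gf 42
 t19.8 p [521.1  35.4  78.2] yaw -46.0 F [-4.3 -0.7 20.3] Mz -0.44 w 25.9 gf 42
 t20.1 p [521.1  35.4  78.2] yaw -50.0 F [-4.2 -0.8 20.2] Mz -0.46 w 25.7 gf 42
 t20.3 p [521.1  35.4  78.2] yaw -54.0 F [-3.9 -0.7 19.8] Mz -0.48 w 25.8 gf 42
 t20.6 p [520.9  35.5  78.2] yaw -58.0 F [-5.1  0.3 20.9] Mz 0.79 w 26.3 gf 37
 t20.8 p [521.2  35.   78.2] yaw -61.9 F [-2.8 -6.  20. ] Mz 1.18 w 27.9 gf 36
 t21.1 p [521.5  34.6  78.3] yaw -65.9 F [ -3.4 -10.1  19.4] Mz 1.49 w 29.7 gf 37
```

The end stop was felt at yaw ≈ -57. I'll let the cartridge rise into its lock with the torque still on, then release and look.

```bash
python3 - <<'E'
from h import *
for z in (.0795,.081,.0825,.083): arm.move_l([*C,z],R(-64),feed=.03); st()
arm.grip(.045); arm.sleep(.2); st('open')
f0=arm.current_force()[2]; z=.083
if f0<3:   # touch drum top lightly to measure its height
    while z>.0785 and arm.current_force()[2]<4: z-=.0007; arm.move_l([*C,z],feed=.02)
    st('probe')
arm.move_l([*C,.13],feed=.15)
h=C-C*0.16/np.hypot(*C)
arm.move_l([*C,.20],feed=.25)
arm.move_to([.40,-.24,.20],R(-40)); st()
t,s=arm.snapshot('top'),arm.snapshot('side')
print('bar top',bar(t,'top',(294,206),25,.111))
m=mask(t,'orange',(318,200),12);q=pts(m).mean(0);print('riv',q,len(pts(m)),plane('top',q,.088))
gt,gs=[pts(mask(i,'green',c,r)).mean(0) for i,c,r in((t,(294,206),25),(s,(305,220),28))]; print('bar tri',tri(gt,gs))
A=cv2.resize(t[165:260,250:345],(400,400));B=cv2.resize(s[180:280,255:355],(400,400))
cv2.imwrite('pics/crop2.png',np.hstack([A,B])[:,:,::-1])
E
```

```text
t21.3 p [521.   34.7  80. ] yaw -63.9 F [ -3.2 -10.3  15.9] Mz 0.74 w 28.9 gf 36
 t21.6 p [520.8  34.7  81. ] yaw -63.9 F [-2.2 -9.   5.5] Mz 0.72 w 28.8 gf 34
 t21.8 p [520.8  34.7  82.4] yaw -63.9 F [ 0.1 -8.   1.5] Mz 0.72 w 28.9 gf 33
 t22.1 p [520.7  34.7  82.6] yaw -63.9 F [ 0.2 -7.7 -3.9] Mz 0.73 w 28.7 gf 32
open t22.7 p [521.   35.5  83. ] yaw -64.0 F [ 0.8 -0.5  3.9] Mz -0.03 w 45.0 gf 2
 t24.8 p [ 400.1 -239.4  199.4] yaw -40.0 F [ 0.2 -0.3 -0.3] Mz 0.08 w 45.0 gf 0
bar top (array([0.52064178, 0.03453691]), (23.727066040039062, 75.79864501953125), np.float64(123.77248449402897))
riv [317.75       199.21153846] 104 [[ 0.5471221  -0.02897346  0.088     ]]
bar tri (array([0.52126626, 0.03630223, 0.09597266]), np.float64(0.0048726302809305394))
```

View pics/crop2.png

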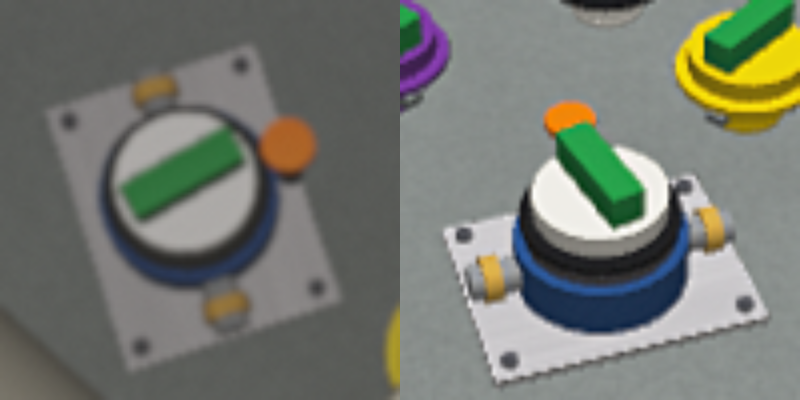

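It is locked: the bar is at the stop angle (-56°), the drum top is at 83 mm, and the triangulated height dropped by 12 mm. The rivet is still up at crop pixel (288,145). I'll press it with closed fingers, set radially to clear the bar.

```bash
python3 - <<'E'
from h import *
P=np.array([.549,-.031])
arm.grip(0); arm.move_to([*P,.14],R(23.5)); arm.move_l([*P,.096],feed=.1); st()
z=.096
while z>.070 and arm.current_force()[2]<28:
    z-=.001; arm.move_l([*P,z],feed=.03); print(round(z*1e3),round(float(arm.current_force()[2]),1),end='; ')
st('home?')
arm.move_l([*P,.15],feed=.15); arm.move_to([.40,-.24,.20],R(-40)); st()
t,s=arm.snapshot('top'),arm.snapshot('side')
print('bar top',bar(t,'top',(294,206),25,.111))
mt,ms=mask(t,'orange',(318,200),12),mask(s,'orange',(297,212),16);print('riv tri',tri(pts(mt).mean(0),pts(ms).mean(0)))
gt,gs=[pts(mask(i,'green',c,r)).mean(0) for i,c,r in((t,(294,206),25),(s,(305,220),28))]; print('bar tri',tri(gt,gs))
A=cv2.resize(t[165:260,250:345],(400,400));B=cv2.resize(s[180:280,255:355],(400,400))
cv2.imwrite('pics/crop3.png',np.hstack([A,B])[:,:,::-1])
E
```

```text
t27.3 p [549.1 -31.5  96.4] yaw 23.4 F [-0.2  0.1  0.6] Mz -0.02 w 0.7 gf 0
95 0.7; 94 -0.3; 93 -0.6; 92 -0.6; 91 -0.4; 90 0.0; 89 2.7; 88 2.8; 87 2.3; 86 2.5; 85 3.0; 84 3.1; 83 2.1; 82 2.3; 81 2.2; 80 2.3; 79 2.5; 78 2.0; 77 2.1; 76 2.4; 75 1.7; 74 17.4; 73 34.3; home? t33.0 p [549.1 -31.   74.5] yaw 23.5 F [-8.4  2.3 34.3] Mz 0.02 w 0.5 gf 17
 t34.7 p [ 400.4 -239.5  199.5] yaw -39.9 F [-0.1 -0.6 -0.7] Mz -0.00 w 0.3 gf 0
bar top (array([0.52064178, 0.03453691]), (23.727066040039062, 75.79864501953125), np.float64(123.77248449402897))
riv tri (array([ 0.55035179, -0.02916531,  0.07314368]), np.float64(0.006296351803966297))
bar tri (array([0.52118877, 0.03630892, 0.09597768]), np.float64(0.005022577439208357))
```

View pics/crop3.png

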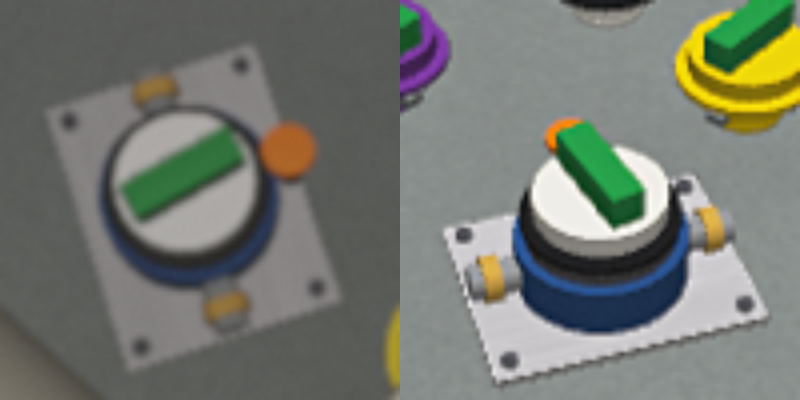

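The rivet now sits low at crop pixel (288,152), and it hit its hard stop at 74.5 mm. The cartridge is unchanged and still locked.

```bash
python3 -c "
from rig import arm
print(arm.sign_off())"
```

```text
the job is handed in; nothing more can be done
None
```

The cartridge is turned to its end stop and locked (97 mm), the rivet is pressed fully home (74.5 mm), the robot is clear of everything, and the job is handed in after about 35 s.

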